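Lock the turned handles in the V-groove jig

TASK

Load every wooden handle from the board into the jig, one to a groove with its necked end forward, pushing each along its V-groove until its end touches the end stop. Only when all are fully home, knock the locking peg over each loaded groove fully down with the mallet, not with the gripper, leaving the peg of any empty groove up. Stand the mallet back on its head in its tray and leave the mug, bowl and jar alone.

Things in the scene. Friction and masses are not known exactly. Their poses are not given: they have to be found in the camera images.
- jig: Fixed jig: plywood board 270 x 255 x 12 mm; origin at the centre of its underside, on the table; x along the grooves to the end stop, y to the left groove, z up. Three 90 degree V-grooves of thin aluminium strips along x at y = +75 (left), 0 (mid), -75 mm (right), from x = -125 to +90 mm, open at the near end. End stop: a wooden bar, near face at x = +100 mm, 52 mm high.
- stop_left (a point): Point on the end stop's face that the centre of a handle's front end touches in the left groove (jig x = 100 mm, 35.2 mm above the table); axes as the jig's. In each groove the V's apex is 14 mm and the strips' top edges 25.5 mm above the table, 11.5 to 15 mm either side of the middle.
- cap_left (a point): Steel cap of the locking peg over the left groove, 28 mm across and 14 mm thick, on a 10 mm peg that slides upright through the bridge at jig x = 62 mm. This point is the centre of the cap's top face (104 mm above the table with the peg fully up), z up.
- peg_left (a joint): How far the left groove's peg is down, in m: 0 fully up, 0.016 fully down; it starts 0 to 0.003 down, needs about 5 N to move and stays where it is left. It enters the neck of a handle that is fully home; on a handle not home, or the wrong way round, it lands on the wood at about 0.009.
- stop_mid (a point): Point on the end stop's face that the centre of a handle's front end touches in the mid groove (jig x = 100 mm, 35.2 mm above the table); axes as the jig's. The bridge crosses all grooves from jig x = 49 to 75 mm, underside 57, top 73 mm above the table, on 12 mm posts at jig y = +-37.5 and +-113.5 mm: lay a handle short of it, push it under.
- cap_mid (a point): Steel cap of the locking peg over the mid groove, 28 mm across and 14 mm thick, on a 10 mm peg that slides upright through the bridge at jig x = 62 mm. This point is the centre of the cap's top face (104 mm above the table with the peg fully up), z up.
- peg_mid (a joint): How far the mid groove's peg is down, in m: 0 fully up, 0.016 fully down; it starts 0 to 0.003 down, needs about 5 N to move and stays where it is left. It enters the neck of a handle that is fully home; on a handle not home, or the wrong way round, it lands on the wood at about 0.009.
- stop_right (a point): Point on the end stop's face that the centre of a handle's front end touches in the right groove (jig x = 100 mm, 35.2 mm above the table); axes as the jig's. In each groove a handle's axis is 35.2 mm and its top 50.2 mm above the table; it slides under about 3 N.
- cap_right (a point): Steel cap of the locking peg over the right groove, 28 mm across and 14 mm thick, on a 10 mm peg that slides upright through the bridge at jig x = 62 mm. This point is the centre of the cap's top face (104 mm above the table with the peg fully up), z up.
- peg_right (a joint): How far the right groove's peg is down, in m: 0 fully up, 0.016 fully down; it starts 0 to 0.003 down, needs about 5 N to move and stays where it is left. It enters the neck of a handle that is fully home; on a handle not home, or the wrong way round, it lands on the wood at about 0.009.
- handle_short: The short handle, 130 mm long: an octagonal beech bar 30 mm across flats with a turned neck, 12 mm thick and 16 mm long, that begins 30 mm from the front end. Origin on its axis at mid-length; x along the axis to the front (necked) end. At the start a flat lies on a wooden board 10 mm thick (220 x 310 mm), so that the axis is 25 mm above the table; about 130 g. May be absent.
- handle_short_tip (a point): Centre of the short handle's front end face, the end near the neck, which goes to the stop.
- handle_short_tail (a point): Centre of the short handle's plain rear end face, the end to push on.
- handle_medium: The medium handle, 150 mm long: an octagonal beech bar 30 mm across flats with a turned neck, 12 mm thick and 16 mm long, that begins 30 mm from the front end. Origin on its axis at mid-length; x along the axis to the front (necked) end. At the start a flat lies on a wooden board 10 mm thick (220 x 310 mm), so that the axis is 25 mm above the table; about 150 g. May be absent.
- handle_medium_tip (a point): Centre of the medium handle's front end face, the end near the neck, which goes to the stop.
- handle_medium_tail (a point): Centre of the medium handle's plain rear end face, the end to push on.
- handle_long: The long handle, 170 mm long: an octagonal beech bar 30 mm across flats with a turned neck, 12 mm thick and 16 mm long, that begins 30 mm from the front end. Origin on its axis at mid-length; x along the axis to the front (necked) end. At the start a flat lies on a wooden board 10 mm thick (220 x 310 mm), so that the axis is 25 mm above the table; about 170 g. May be absent.
- handle_long_tip (a point): Centre of the long handle's front end face, the end near the neck, which goes to the stop.
- handle_long_tail (a point): Centre of the long handle's plain rear end face, the end to push on.
- mallet: Mallet standing on its head: an upright rubber cylinder 60 mm across and 80 mm high, origin at the centre of the lower face, z up, with a wooden handle 24 mm wide and 26 mm high whose middle line is 40 mm above the lower face and which runs level along +x to 168 mm from the head's axis. About 300 g; stands by itself.
- tray: Fixed square mallet tray, 110 x 110 mm outside, rim 14 mm high and 5 mm thick, floor 5 mm thick; origin at the centre of its underside on the table.
- mug: Bystander: white ceramic mug, 80 mm across, 95 mm high, handle to its +y; origin under its centre. Leave alone.
- bowl: Bystander: terracotta bowl, 130 mm across, 55 mm high; origin under its centre. Leave alone.
- glaze_jar: Bystander: closed amber glass jar, 70 mm across, 100 mm high; origin under its centre. Leave alone.
Not all that is in view belongs to the job. There is more than one size of the mallet; the one meant has the size given above.

How it is judged:
By the outcome, as a careful person would: the job done as asked, in the order asked, and still so for the second after the job is handed in, with the robot touching nothing.
Of handle_short, handle_medium, handle_long only 2 to 3 are there at a start; the rules pass over those that are not, and their reading is None.
At some moment in a run one of handle_short, handle_medium, handle_long may be knocked a few centimetres aside while the robot is not near it.
It also fails if it takes over 210 s, if anything falls off the work surface, if the arm or the gripper's body presses on something with over 40 N, if the wrist force passes 120 N, or if a joint passes its speed limit or range.

ROBOT

A 6-joint arm with a two-finger parallel gripper is mounted at the origin on the work surface. World frame = base frame: x ahead of the robot, y to its left, z up, the work surface at z = 0. Lengths are in m, angles in rad, forces in N, time in s.
With the tool pointing down it reaches from about 0.35 to 0.775 m from the base axis. Payload 5.5 kg.
Tool frame: the origin (TCP) lies at the very end of the fingers, on their centre line; the grasp point (between the pads) lies 19 mm behind it; z points along the fingers, y is the direction in which the jaws open and shut (so a half turn about z gives the same grasp; the last joint's range is limited). The gripper opens to 85 mm and grips with 20 to 120 N. Pads are 22 mm wide; open, the fingers measure 114 mm over their backs; the gripper's body (76 mm by 85 mm) begins 54 mm behind the grasp point. The pads swing forward as they close: fully open they stand 13 mm farther back than shut.
Start: joints at [-1.258, 0.313, 0.046, 1.304, 0, 1.431], TCP at [0.252, -0.517, 0.231] pointing down, gripper open.
Joint ranges: [-2.76, 2.76], [-0.86, 1.69], [-1.03, 1.26], [-2.2, 2.34], [-1.47, 1.5], [-3.14, 3.14]. Speed limits (rad/s): [2.57, 2.57, 3.14, 3.14, 3.14, 3.14].

INTERFACE

Orientations are given as a unit quaternion [w, x, y, z].
In Python, from workcell import get_state, imaging, env, spotter gives the robot as it stands.
- The arm moves only by the tool play_rows, never from a script. Its argument "moves" is a list of rows, each an object with "claw": the finger opening in cm, from 0 to 8.54; "delta_pos": the shift along the tool's x, y, z in cm, a list of three; "twist": the turn about the tool's z in degrees. A call has 1 to 12 rows; each row is the pose to reach, as a shift and turn from the pose commanded when the call began, along the tool's axes at that moment; what a row does not reach only later rows make up. A row lasts 1/8 s, in which the tool goes at most 62.5 mm and 10.7 degrees, less where a joint would pass 70% of its speed; a pose out of reach is approached as far as the arm can. A call with a gripper value outside its range is refused whole. The fingers move at their own pace and stop on an object; "force" is the grip in N (left out, the last holds). Time passes only in rows, so rows that repeat a pose let the fingers close. It gives the time, the measured TCP pose, the force and the opening at its end, in the units of the state.
- get_state(): the state, without advancing time (a new reading comes with each control period).
- imaging.read_camera(name): name is "side" or "top" or "wrist"; returns the picture (400x640x3 uint8, red, green, blue); there is no depth.
- imaging.camera_info(name): a dict with "fx", "fy", "cx", "cy" (pixels), "world_to_cam" (4x4, takes a point from world to camera coordinates). Camera axes: x right, y down, z forward; pixel columns grow to the right and rows downward; lengths in m; the calibration is good to about 2 mm. A picture is of the moment at which its call begins: read the wrist's pose just before it. camera_info takes no time and is no camera call; for the wrist camera it gives the pose at the moment of the call.
- env.hand_in(): hands the job in, once; it reports no verdict.
Trained networks look in the newest picture that a camera, given by its name, has taken for a name from the list of things; names that differ only in an ending like _2 or _b are one class to them, and where a whole thing is asked for, a point or a joint stands for the part that bears it (a point fixed in the world has none). Each returns a list of dicts, best first, with "conf" (0 to 1); they miss things now and then, are a little off and sometimes report something else, mostly with a low value. They report only what shows in the picture. A call takes as long as a camera call. They do not tell look-alikes from the thing itself.
- spotter.spot_in(camera, query): "extent" ([left, top, right, bottom] in pixels, round what is visible of it).
The state is a dict: "clock": time; "joint_pos": joint angles; "qvel": joint speeds; "tau": joint torques, N m; "tcp_pos": TCP position; "orientation": TCP orientation; "wrist_force": force on the tool from outside, world axes, zero at the start; "ft_torque": the same for the moment, N m; "finger_gap": finger opening in m.
Only numpy, scipy, OpenCV 4.12 (cv2) and the standard library are available. Lean on these libraries where they do the work, as an engineer would, in place of code of your own. Each camera call takes 0.05 s, during which the arm holds its last target. There are 200 camera calls.

## Working session

There is one attempt and no reset: what is moved stays moved. The work goes in short steps, Python scripts to look and compute and a tool call to move; the robot and the scene stay as the last step left them, time stands still between calls to the robot, and variables do not carry over. Pictures are saved under pics/ and viewed, about 12 in all and at most 16, crops included, and the job is handed in when it is done.

Besides the shell and the picture viewer there is one more tool, called after ">>>" in YAML: its name, and indented under it one key for each argument. play_rows: Moves the arm, as the interface text tells. Its arguments: {"type":"object","properties":{"moves":{"type":"array"},"force":{"type":"number"}},"required":["moves"]}

```bash
mkdir -p pics; ls
cat > h.py <<'E'
import numpy as np, cv2
from workcell import get_state, imaging, env, spotter
def snap(cam,name=None):
    im=imaging.read_camera(cam)
    if name: cv2.imwrite(f'pics/{name}.png',cv2.cvtColor(im,cv2.COLOR_RGB2BGR))
    return im
def ray(cam,uv,z,info=None):
    c=info or imaging.camera_info(cam); T=np.linalg.inv(np.array(c['world_to_cam']))
    d=T[:3,:3]@np.array([(uv[0]-c['cx'])/c['fx'],(uv[1]-c['cy'])/c['fy'],1]); o=T[:3,3]
    return o+d*(z-o[2])/d[2]
def proj(cam,p,info=None):
    c=info or imaging.camera_info(cam); q=(np.array(c['world_to_cam'])@np.r_[p,1])[:3]
    return np.array([c['fx']*q[0]/q[2]+c['cx'],c['fy']*q[1]/q[2]+c['cy']])
E
python3 - <<'E'
from h import *
for c in ['top','side']:
    im=snap(c,c+'0')
    i=imaging.camera_info(c); print(c,i['fx'],np.round(np.linalg.inv(np.array(i['world_to_cam'])),2).tolist())
    for q in ['jig','handle_short','handle_medium','handle_long','mallet','tray','cap_left','mug','bowl','glaze_jar']:
        print(q,[(np.round(d['extent']).astype(int).tolist(),round(d['conf'],2)) for d in spotter.spot_in(c,q)][:4])
s=get_state();print(s)
E
```

```text
pics
top 495.0695624417878 [[-0.01, -1.0, 0.05, 0.39], [-1.0, 0.01, -0.01, 0.01], [0.01, -0.05, -1.0, 1.67], [0.0, 0.0, 0.0, 1.0]]
jig [([222, 121, 300, 207], 0.7)]
handle_short [([387, 174, 396, 213], 0.67)]
handle_medium [([217, 124, 300, 206], 0.63)]
handle_long [([416, 178, 430, 226], 0.78)]
mallet [([162, 193, 200, 218], 0.62), ([338, 130, 400, 152], 0.6), ([392, 274, 453, 303], 0.56)]
tray [([368, 126, 406, 160], 0.57)]
cap_left [([229, 138, 240, 146], 0.63)]
mug [([163, 193, 203, 221], 0.82)]
bowl [([303, 81, 343, 121], 0.95), ([223, 124, 299, 210], 0.56)]
glaze_jar [([443, 148, 466, 172], 0.79)]
side 368.14148354789637 [[-0.83, -0.41, 0.37, 0.11], [-0.55, 0.63, -0.55, 0.58], [-0.01, -0.66, -0.75, 0.88], [0.0, 0.0, 0.0, 1.0]]
jig [([191, 192, 324, 306], 0.55)]
handle_short [([346, 156, 383, 177], 0.92)]
handle_medium [([362, 135, 411, 164], 0.18)]
handle_long [([365, 135, 410, 166], 0.91)]
mallet [([465, 189, 479, 212], 0.7)]
tray [([302, 141, 343, 165], 0.62)]
cap_left []
mug [([214, 318, 252, 380], 0.72)]
bowl []
glaze_jar [([356, 104, 376, 133], 0.98), ([348, 156, 382, 177], 0.59), ([232, 214, 243, 223], 0.5)]
{'clock': 1.1, 'joint_pos': array([-1.25757235e+00,  3.13182970e-01,  4.61085284e-02,  1.30360198e+00,
       -4.21931731e-06,  1.43120687e+00]), 'qvel': array([-0.00154733,  0.00144449, -0.00197596,  0.00048539, -0.00019648,
       -0.00011932]), 'tau': array([-1.55943770e-03, -4.80477870e+01,  2.98819327e+01,  4.17924857e-04,
       -2.66107691e-04, -6.65253282e-06]), 'tcp_pos': array([ 0.25157017, -0.51709569,  0.23133637]), 'orientation': array([5.99077013e-05, 9.74479293e-01, 2.24477400e-01, 3.09649488e-06]), 'wrist_force': array([-0.11984101, -0.18214627, -1.11511576]), 'ft_torque': array([ 0.02974138, -0.02440148,  0.00282995]), 'finger_gap': 0.08538345404238393}
```

Run:
```python
import cv2
a=cv2.imread('pics/top0.png')[70:320,150:480]; cv2.imwrite('pics/top0c.png',cv2.resize(a,None,fx=2.4,fy=2.4,interpolation=cv2.INTER_CUBIC))
a=cv2.imread('pics/side0.png')[90:400,170:500]; cv2.imwrite('pics/side0c.png',cv2.resize(a,None,fx=1.9,fy=1.9,interpolation=cv2.INTER_CUBIC))
```

```text
(no output)
```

View pics/top0c.png

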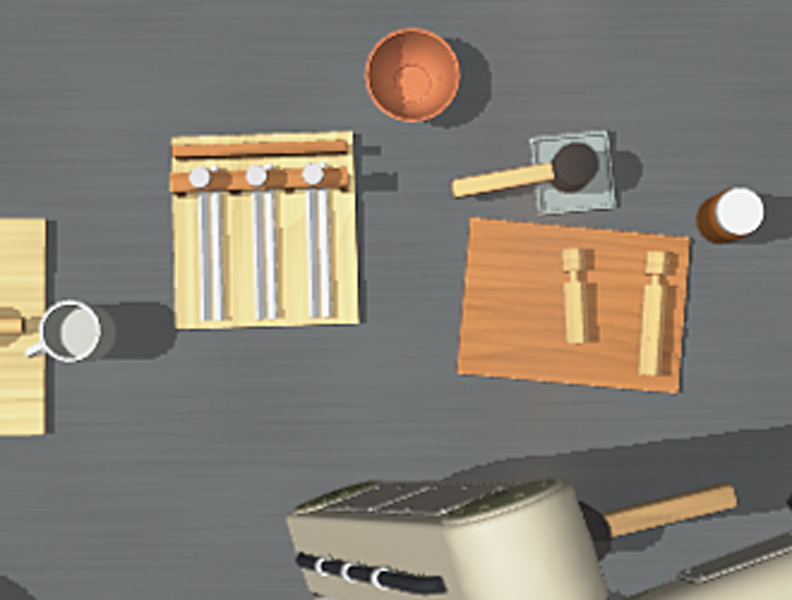

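View pics/side0c.png

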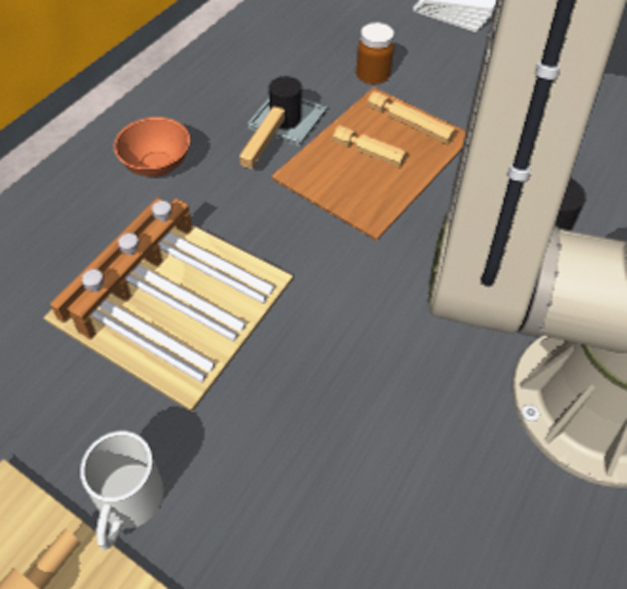

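Candidates seen in the top picture: 
- **Handles on the brown board:** full-image px (390,194), about 130 mm long, so short, and (423,201), about 170 mm long, so long. Both necks point up, which is +x. The dowel on the plywood at the far left (155,205) is not on the board, so it is a decoy.
- **Mallets:** one in the tray, head at (390,139), and a second one half hidden by the robot at (395,285).

Next I'll measure these accurately.

```bash
python3 - <<'E'
from h import *
im=cv2.imread('pics/top0.png'); hsv=cv2.cvtColor(im,cv2.COLOR_BGR2HSV)
for n,(x0,y0,x1,y1) in dict(short=(382,168,402,220),long=(411,172,436,232)).items():
    r=hsv[y0:y1,x0:x1].astype(int); print(n,'px handle',hsv[200 if n=='short' else 215,391 if n=='short' else 422],'board',hsv[225,400])
    m=((r[...,1]<150)&(r[...,2]>150)).astype(np.uint8)
    nn,l,st,c=cv2.connectedComponentsWithStats(m); k=1+np.argmax(st[1:,4]); ys,xs=np.where(l==k)
    rc=cv2.boxPoints(cv2.minAreaRect(np.c_[xs+x0,ys+y0].astype(np.float32)))
    rc=sorted(rc.tolist(),key=lambda p:p[1]); a=np.mean(rc[:2],0)+[0,-.5];b=np.mean(rc[2:],0)+[0,.5]
    A=ray('top',a,.037);B=ray('top',b,.037); d=A-B
    print(n,a,b,'tip',A.round(4),'tail',B.round(4),'len',np.linalg.norm(d).round(4),'w',np.linalg.norm(np.subtract(rc[0],rc[1])),'yaw',np.degrees(np.arctan2(d[1],d[0])).round(1))
P=lambda u,v:(150+u/2.4,70+v/2.4)
for n,p,z in [('bl',(177,328),.012),('br',(358,324),.012),('tr',(354,131),.012),('tl',(170,138),.012),('capL',(201,177),.102),('capM',(257,175),.102),('capR',(313,173),.102),('head',(575,166),.085),('hend',(453,187),.058),('trayTL',(529,137),.014),('trayBR',(617,206),.014),('trayBL',(540,214),.014),('trayTR',(611,131),.014),('grooveLnear',(213,320),.0255),('grooveMnear',(266,319),.0255),('grooveRnear',(319,317),.0255),('decoyhead',(595,520),.08),('decoyend',(735,497),.05)]:
    print(n,ray('top',P(*p),z).round(4))
E
python3 - <<'E'
import cv2
a=cv2.imread('pics/top0.png'); b=[cv2.resize(a[115:165,330:415],None,fx=7,fy=7,interpolation=cv2.INTER_CUBIC)]
cv2.imwrite('pics/mal.png',b[0])
E
```

```text
short px handle [ 22 103 240] board [ 13 150 208]
short [391.5 167.5] [391.5 219.5] tip [ 0.5693 -0.256   0.037 ] tail [ 0.3973 -0.2531  0.037 ] len 0.172 w 19.0 yaw -1.0
long px handle [ 23  99 244] board [ 13 150 208]
long [423.  171.5] [423.  230.5] tip [ 0.5551 -0.3603  0.037 ] tail [ 0.3601 -0.3563  0.037 ] len 0.195 w 24.0 yaw -1.2
bl [0.4454 0.3031 0.012 ]
br [0.4487 0.0512 0.012 ]
tr [0.72   0.0548 0.012 ]
tl [0.7121 0.3128 0.012 ]
capL [0.6423 0.2555 0.102 ]
capM [0.6443 0.1814 0.102 ]
capR [0.6464 0.1072 0.102 ]
head [ 0.6558 -0.2435  0.085 ]
hend [ 0.6328 -0.0808  0.058 ]
trayTL [ 0.7092 -0.191   0.014 ]
trayBR [ 0.6107 -0.313   0.014 ]
trayBL [ 0.6004 -0.2048  0.014 ]
trayTR [ 0.7168 -0.3065  0.014 ]
grooveLnear [0.4556 0.2511 0.0255]
grooveMnear [0.4563 0.1779 0.0255]
grooveRnear [0.4584 0.1047 0.0255]
decoyhead [ 0.1832 -0.2629  0.08  ]
decoyend [ 0.2082 -0.4586  0.05  ]
```

View pics/mal.png

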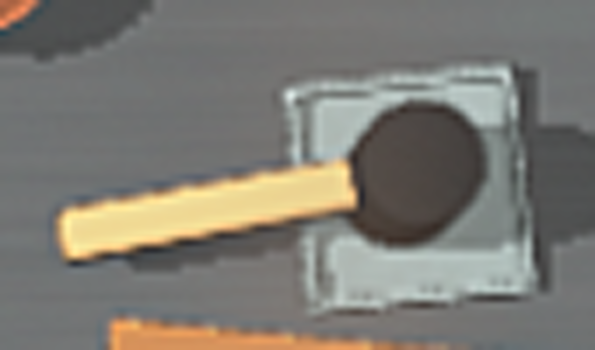

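The tray mallet is the right one: its head is about 60 mm across and it measures about 164 mm from head axis to handle end. The decoy measures about 197 mm. The handle segmentation leaked into the board, so I'll redo it by hue.

```bash
cat >> h.py <<'E'
from scipy.spatial.transform import Rotation as Rot
def hand(cam,im,box,z=.037):
    x0,y0,x1,y1=box; hsv=cv2.cvtColor(im,cv2.COLOR_RGB2HSV)[y0:y1,x0:x1].astype(int)
    m=((hsv[...,0]>=17)&(hsv[...,0]<30)&(hsv[...,2]>140)).astype(np.uint8)
    n,l,st,c=cv2.connectedComponentsWithStats(m); k=1+np.argmax(st[1:,4]); ys,xs=np.where(l==k)
    W=np.array([ray(cam,(x+x0,y+y0),z)[:2] for x,y in zip(xs,ys)],np.float32)
    (c,s,a)=cv2.minAreaRect(W); R=cv2.boxPoints((c,s,a)); e=max([(R[1]-R[0]),(R[2]-R[1])],key=np.linalg.norm); e=e*np.sign(e[0])
    return np.round(c,4),np.round(s,4),np.degrees(np.arctan2(e[1],e[0])).round(1)
def go(x,y,z,yaw):  # yaw of tool x axis, deg; tool down; from measured pose
    s=get_state(); w,a,b,c=s['orientation']; R=Rot.from_quat([a,b,c,w]).as_matrix()
    cy=np.degrees(np.arctan2(R[1,0],R[0,0])); d=R.T@(np.array([x,y,z])-s['tcp_pos'])*100
    t=-((yaw-cy+90)%180-90); print('delta cm',d.round(2).tolist(),'twist',round(t,1),'curyaw',round(cy,1),'tcp',s['tcp_pos'].round(4),'j6',s['joint_pos'][5].round(2),'F',s['wrist_force'].round(1),'gap',round(s['finger_gap'],4),'t',s['clock'])
E
python3 - <<'E'
from h import *
im=cv2.cvtColor(cv2.imread('pics/top0.png'),cv2.COLOR_BGR2RGB)
for b in [(382,168,402,220),(411,172,436,232)]: print(hand('top',im,b))
go(.48,-.2547,.12,0)
E
```

```text
(array([ 0.4849, -0.2453]), array([0.1269, 0.0264]), np.float32(3.1))
(array([ 0.4428, -0.3526]), array([0.0298, 0.1356]), np.float32(-5.1))
delta cm [32.02, -13.6, 11.13] twist 25.9 curyaw 25.9 tcp [ 0.2516 -0.5171  0.2313] j6 1.43 F [-0.1 -0.2 -1.1] gap 0.0854 t 1.1
```

Run:
```python
from h import *
go(.42,-.29,.26,3)
```

```text
delta cm [25.08, -13.05, -2.87] twist 22.9 curyaw 25.9 tcp [ 0.2516 -0.5171  0.2313] j6 1.43 F [-0.1 -0.2 -1.1] gap 0.0854 t 1.1
```

>>> play_rows:
  moves:
    - {"claw": 8.5, "delta_pos": [25, -13, -2.9], "twist": 23}
    - {"claw": 8.5, "delta_pos": [25, -13, -2.9], "twist": 23}
    - {"claw": 8.5, "delta_pos": [25, -13, -2.9], "twist": 23}
    - {"claw": 8.5, "delta_pos": [25, -13, -2.9], "twist": 23}
    - {"claw": 8.5, "delta_pos": [25, -13, -2.9], "twist": 23}
    - {"claw": 8.5, "delta_pos": [25, -13, -2.9], "twist": 23}
    - {"claw": 8.5, "delta_pos": [25, -13, -2.9], "twist": 23}

```text
clock: 1.98
tcp_pos: [0.4194, -0.2911, 0.2603]
orientation: [0.0, 1.0, 0.026, -0.0]
wrist_force: [0.4, 0.9, -0.5]
finger_gap: 0.0852
```

Run:
```python
from h import *
go(.47,-.246,.12,3)
i=imaging.camera_info('wrist'); print(i['fx'],np.round(np.linalg.inv(np.array(i['world_to_cam'])),3).tolist())
im=snap('wrist','w1')
for q in ['handle_short','handle_long','handle_short_tip','handle_long_tip']: print(q,[(np.round(d['extent']).astype(int).tolist(),round(d['conf'],2)) for d in spotter.spot_in('wrist',q)][:4])
t=snap('top','t1'); print(hand('top',t,(382,168,402,220)))
```

```text
delta cm [5.29, -4.25, 14.02] twist -0.0 curyaw 3.0 tcp [ 0.4194 -0.2911  0.2603] j6 2.33 F [ 0.4  0.9 -0.5] gap 0.0852 t 1.975
314.5849904771781 [[0.053, -0.961, -0.27, 0.488], [-0.999, -0.051, -0.015, -0.289], [0.0, 0.27, -0.963, 0.403], [0.0, 0.0, 0.0, 1.0]]
handle_short [([267, 48, 296, 169], 0.64)]
handle_long [([350, 57, 401, 211], 0.98)]
handle_short_tip [([267, 44, 296, 167], 0.89)]
handle_long_tip [([347, 60, 402, 207], 0.98)]
(array([ 0.4849, -0.2454]), array([0.1269, 0.0266]), np.float32(3.1))
```

View pics/w1.png

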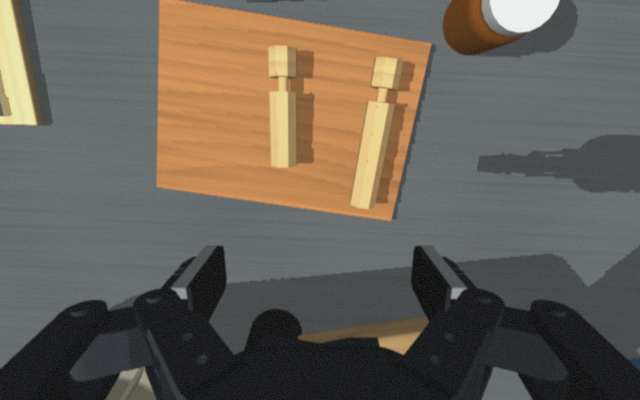

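Wrist view: short handle tip at (283,45), tail at (285,167); long handle tip at (389,58), tail at (362,208). Both necks are on the far side.

Run:
```python
from h import *
for n,a,b in [('short',(283,45),(285,166)),('long',(389,58),(362,207))]:
    A=ray('wrist',a,.04);B=ray('wrist',b,.036);d=A-B;print(n,A.round(4),B.round(4),np.linalg.norm(d).round(4),np.degrees(np.arctan2(d[1],d[0])).round(1),((A+B)/2).round(4))
c=np.array([.4849,-.2450]);u=np.array([np.cos(np.radians(4)),np.sin(np.radians(4))]);g=c-.015*u
go(g[0],g[1],.10,4); go(g[0],g[1],.018,4)
```

```text
short [ 0.5497 -0.2487  0.04  ] [ 0.4197 -0.2533  0.036 ] 0.1301 2.0 [ 0.4847 -0.251   0.038 ]
long [ 0.5427 -0.362   0.04  ] [ 0.3737 -0.3485  0.036 ] 0.1696 -4.6 [ 0.4582 -0.3552  0.038 ]
delta cm [5.33, -4.3, 16.01] twist -1.2 curyaw 2.8 tcp [ 0.4189 -0.2917  0.2601] j6 2.33 F [0.1 0.5 0.4] gap 0.0851 t 2.275
delta cm [5.33, -4.3, 24.21] twist -1.2 curyaw 2.8 tcp [ 0.4189 -0.2917  0.2601] j6 2.33 F [0.1 0.5 0.4] gap 0.0851 t 2.275
```

>>> play_rows:
  moves:
    - {"claw": 8.5, "delta_pos": [5.2, -3.9, 12], "twist": 0}
    - {"claw": 8.5, "delta_pos": [5.2, -3.9, 16], "twist": 0}
    - {"claw": 8.5, "delta_pos": [5.2, -3.9, 20], "twist": 0}
    - {"claw": 7, "delta_pos": [5.2, -3.9, 24], "twist": 0}
    - {"claw": 6, "delta_pos": [5.2, -3.9, 24], "twist": 0}
    - {"claw": 2, "delta_pos": [5.2, -3.9, 24], "twist": 0}
    - {"claw": 2, "delta_pos": [5.2, -3.9, 24], "twist": 0}
    - {"claw": 2, "delta_pos": [5.2, -3.9, 24], "twist": 0}
    - {"claw": 2, "delta_pos": [5.2, -3.9, 24], "twist": 0}
    - {"claw": 2, "delta_pos": [5.2, -3.9, 24], "twist": 0}
  force: 50

```text
clock: 3.52
tcp_pos: [0.4714, -0.2511, 0.0234]
orientation: [0.002, 1.0, 0.026, 0.002]
wrist_force: [-0.7, 0.1, 6.8]
finger_gap: 0.0283
```

Run:
```python
from h import *
go(.47,-.2495,.02,3)
# targets, jig frame
o=np.array([.582,.180]);a=np.radians(1.6);X=np.array([np.cos(a),np.sin(a)]);Y=np.array([-X[1],X[0]])
for n,jx,jy in [('short mid grip',-45,0),('long right grip',-72-35,-75)]: print(n,(o+X*jx/1e3+Y*jy/1e3).round(4))
```

```text
delta cm [-0.13, -0.17, 0.34] twist -0.1 curyaw 2.9 tcp [ 0.4714 -0.2511  0.0234] j6 2.45 F [-0.7  0.1  6.8] gap 0.0283 t 3.525
short mid grip [0.537  0.1787]
long right grip [0.4771 0.102 ]
```

>>> play_rows:
  moves:
    - {"claw": 2, "delta_pos": [0, 0, -5], "twist": 0}
    - {"claw": 2, "delta_pos": [0, 0, -11], "twist": 0}
    - {"claw": 2, "delta_pos": [8.8, -42.6, -14], "twist": 1.4}
    - {"claw": 2, "delta_pos": [8.8, -42.6, -14], "twist": 1.4}
    - {"claw": 2, "delta_pos": [8.8, -42.6, -14], "twist": 1.4}
    - {"claw": 2, "delta_pos": [8.8, -42.6, -14], "twist": 1.4}
    - {"claw": 2, "delta_pos": [8.8, -42.6, -14], "twist": 1.4}
    - {"claw": 2, "delta_pos": [8.8, -42.6, -14], "twist": 1.4}
    - {"claw": 2, "delta_pos": [8.8, -42.6, -14], "twist": 1.4}
    - {"claw": 2, "delta_pos": [8.8, -42.6, -14], "twist": 1.4}
    - {"claw": 2, "delta_pos": [8.8, -42.6, -14], "twist": 1.4}
    - {"claw": 2, "delta_pos": [8.8, -42.6, -14], "twist": 1.4}

```text
clock: 5.03
tcp_pos: [0.5389, 0.1381, 0.1604]
orientation: [-0.016, 0.999, 0.045, -0.001]
wrist_force: [-0.5, -0.7, -1.1]
finger_gap: 0.0281
```

Run:
```python
from h import *
go(.537,.1787,.045,1.6)
snap('wrist','w2')
o=np.array([.582,.180]);a=np.radians(1.6);X=np.array([np.cos(a),np.sin(a)]);Y=np.array([-X[1],X[0]])
im=cv2.imread('pics/w2.png')
for jx,jy,z in [(-125,0,.0255),(40,0,.0255),(-125,-75,.0255),(40,-75,.0255),(62,0,.103),(62,-75,.103),(62,75,.103),(-125,75,.0255),(40,75,.0255)]:
    p=o+X*jx/1e3+Y*jy/1e3; u=proj('wrist',[*p,z]); print(jx,jy,u.round(0)); cv2.drawMarker(im,tuple(int(v) for v in u),(0,0,255),0,10,1)
cv2.imwrite('pics/w2m.png',im)
```

```text
delta cm [0.19, -3.68, 11.67] twist 3.6 curyaw 5.2 tcp [0.5389 0.1381 0.1604] j6 3.14 F [-0.5 -0.7 -1.1] gap 0.0281 t 5.025
-125 0 [275. 263.]
40 0 [280.  86.]
-125 -75 [352. 269.]
40 -75 [370.  91.]
62 0 [261.  37.]
62 -75 [390.  45.]
62 75 [134.  29.]
-125 75 [199. 258.]
40 75 [191.  80.]
```

View pics/w2m.png

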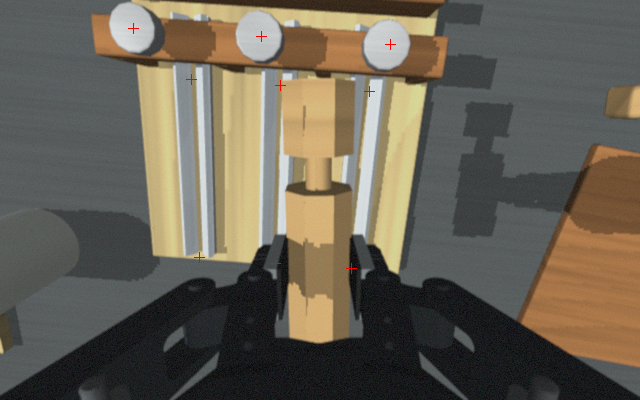

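The wrist picture shows the projected marks on the caps (261,37) and (390,45), so the jig pose is right. Joint 6 is at its limit here, so I'll use the right groove for the short handle, which needs less turn.

>>> play_rows:
  moves:
    - {"claw": 2, "delta_pos": [-0.3, 3.4, 0], "twist": 0}
    - {"claw": 2, "delta_pos": [-0.3, 3.4, 0], "twist": 0}
    - {"claw": 2, "delta_pos": [-0.3, 3.4, 0], "twist": 0}
    - {"claw": 2, "delta_pos": [-0.3, 3.4, 0], "twist": 0}

```text
clock: 5.58
tcp_pos: [0.5392, 0.1053, 0.1592]
orientation: [-0.017, 0.999, 0.046, -0.001]
wrist_force: [-0.1, -0.5, -1.1]
finger_gap: 0.0283
```

Run:
```python
from h import *
go(.5391,.1037,.045,1.6); s=get_state(); print(s['orientation'],s['joint_pos'])
```

```text
delta cm [-0.02, 0.54, 11.41] twist 3.6 curyaw 5.2 tcp [0.5392 0.1053 0.1592] j6 3.08 F [-0.1 -0.5 -1.1] gap 0.0283 t 5.575
[-0.0165583   0.99881496  0.04574846 -0.00125604] [ 0.02848161  0.29536994 -0.15833684  1.12017505  0.03306968  3.07848174]
```

>>> play_rows:
  moves:
    - {"claw": 2, "delta_pos": [0, 0.5, 4], "twist": 3}
    - {"claw": 2, "delta_pos": [0, 0.5, 8], "twist": 3}
    - {"claw": 2, "delta_pos": [0, 0.5, 10.5], "twist": 3}
    - {"claw": 2, "delta_pos": [0, 0.5, 10.5], "twist": 3}

```text
clock: 6.08
tcp_pos: [0.5372, 0.1041, 0.0521]
orientation: [-0.016, 1.0, 0.02, -0.004]
wrist_force: [-0.9, 0.3, -0.3]
finger_gap: 0.0281
```

Run:
```python
from h import *
go(.5391,.1037,.035,1.6); s=get_state(); print(s['orientation'])
```

```text
delta cm [0.2, 0.1, 1.7] twist 0.7 curyaw 2.3 tcp [0.5372 0.1041 0.0521] j6 3.13 F [-0.9  0.3 -0.3] gap 0.0281 t 6.075
[-0.01646532  0.99965721  0.01993953 -0.00409486]
```

Lower, then open only slightly at first so it settles, then open and lift.

>>> play_rows:
  moves:
    - {"claw": 2, "delta_pos": [0.1, 0.1, 1.0], "twist": 0}
    - {"claw": 2, "delta_pos": [0.1, 0.1, 1.6], "twist": 0}
    - {"claw": 2, "delta_pos": [0.1, 0.1, 1.7], "twist": 0}
    - {"claw": 3.4, "delta_pos": [0.1, 0.1, 1.6], "twist": 0}
    - {"claw": 4.2, "delta_pos": [0.1, 0.1, 1.5], "twist": 0}
    - {"claw": 5.0, "delta_pos": [0.1, 0.1, 1.5], "twist": 0}
    - {"claw": 5.0, "delta_pos": [0.1, 0.1, -1], "twist": 0}
    - {"claw": 5.0, "delta_pos": [0.1, 0.1, -4], "twist": 0}
    - {"claw": 5.0, "delta_pos": [0.1, 0.1, -6], "twist": 0}
    - {"claw": 0, "delta_pos": [0.1, 0.1, -6], "twist": 0}
    - {"claw": 0, "delta_pos": [0.1, 0.1, -6], "twist": 0}

```text
clock: 7.45
tcp_pos: [0.5401, 0.1006, 0.1132]
orientation: [-0.016, 1.0, 0.02, -0.002]
wrist_force: [-0.2, 1.1, 0.3]
finger_gap: 0.0142
```

Run:
```python
from h import *
o=np.array([.582,.180]);a=np.radians(1.6);X=np.array([np.cos(a),np.sin(a)]);Y=np.array([-X[1],X[0]])
p=o+X*-.125+Y*-.075;go(*p,.10,1.6)
snap('wrist','w3')
```

```text
delta cm [-8.08, -0.37, 1.36] twist 0.6 curyaw 2.2 tcp [0.5401 0.1006 0.1132] j6 3.12 F [-0.2  1.1  0.3] gap 0.0142 t 7.45
```

View pics/w3.png

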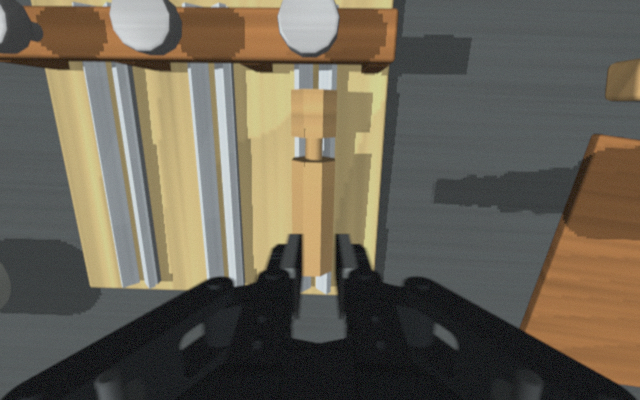

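Short handle lies in the right groove, neck forward (tip 313,90, tail 315,275). Next I'll move behind it with closed fingers and push.

>>> play_rows:
  moves:
    - {"claw": 0, "delta_pos": [-4.5, -0.2, 0], "twist": 0}
    - {"claw": 0, "delta_pos": [-8.1, -0.2, 0], "twist": 0}
    - {"claw": 0, "delta_pos": [-8.1, -0.1, 4], "twist": 0}
    - {"claw": 0, "delta_pos": [-8.1, -0.1, 7.5], "twist": 0}
    - {"claw": 0, "delta_pos": [-8.1, -0.1, 8.1], "twist": 0}
    - {"claw": 0, "delta_pos": [-8.1, -0.1, 8.1], "twist": 0}

```text
clock: 8.25
tcp_pos: [0.4589, 0.1011, 0.033]
orientation: [-0.016, 1.0, 0.02, -0.002]
wrist_force: [0.7, 0.3, 0.5]
finger_gap: -0.0003
```

Run:
```python
from h import *
o=np.array([.582,.180]);a=np.radians(1.6);X=np.array([np.cos(a),np.sin(a)]);Y=np.array([-X[1],X[0]])
p=o+X*-.048+Y*-.075;go(*p,.032,1.6)
```

```text
delta cm [7.72, 0.05, 0.07] twist 0.7 curyaw 2.3 tcp [0.4589 0.1011 0.033 ] j6 3.13 F [0.7 0.3 0.5] gap -0.0003 t 8.25
```

>>> play_rows:
  moves:
    - {"claw": 0, "delta_pos": [1.5, 0, 0], "twist": 0}
    - {"claw": 0, "delta_pos": [2.5, 0, 0], "twist": 0}
    - {"claw": 0, "delta_pos": [3.5, 0, 0], "twist": 0}
    - {"claw": 0, "delta_pos": [4.5, 0, 0], "twist": 0}
    - {"claw": 0, "delta_pos": [5.5, 0, 0], "twist": 0}
    - {"claw": 0, "delta_pos": [6.5, 0, 0], "twist": 0}
    - {"claw": 0, "delta_pos": [7.3, 0, 0], "twist": 0}
    - {"claw": 0, "delta_pos": [7.7, 0, 0], "twist": 0}
    - {"claw": 0, "delta_pos": [7.9, 0, 0], "twist": 0}

```text
clock: 9.38
tcp_pos: [0.5383, 0.1042, 0.033]
orientation: [-0.016, 1.0, 0.02, -0.002]
wrist_force: [-1.1, -1.1, -0.9]
finger_gap: 0.0002
```

>>> play_rows:
  moves:
    - {"claw": 0, "delta_pos": [0.2, 0, 0], "twist": 0}
    - {"claw": 0, "delta_pos": [0.4, 0, 0], "twist": 0}
    - {"claw": 0, "delta_pos": [0.4, 0, 0], "twist": 0}

```text
clock: 9.75
tcp_pos: [0.5425, 0.1045, 0.0331]
orientation: [-0.016, 1.0, 0.02, -0.001]
wrist_force: [-0.2, -0.5, -0.2]
finger_gap: 0.0001
```

>>> play_rows:
  moves:
    - {"claw": 0, "delta_pos": [0.2, 0, 0], "twist": 0}
    - {"claw": 0, "delta_pos": [0.4, 0, 0], "twist": 0}
    - {"claw": 0, "delta_pos": [0.4, 0, 0], "twist": 0}

```text
clock: 10.12
tcp_pos: [0.5427, 0.1044, 0.0323]
orientation: [-0.016, 1.0, 0.02, -0.005]
wrist_force: [-8.0, -0.7, 3.7]
finger_gap: -0.0002
```

Run:
```python
from h import *
go(.55,.104,.033,1.6)
im=snap('wrist');t=snap('side')
a=cv2.resize(im[0:300,180:460],None,fx=1.6,fy=1.6);b=cv2.resize(t[180:320,180:340],None,fx=2.2,fy=2.2,interpolation=cv2.INTER_CUBIC)
c=np.zeros((480,800,3),np.uint8);c[:a.shape[0],:a.shape[1]]=a;c[:b.shape[0],448:448+b.shape[1]]=b
cv2.imwrite('pics/c1.png',c[:,:,::-1])
```

```text
delta cm [0.72, 0.06, -0.08] twist 0.6 curyaw 2.2 tcp [0.5427 0.1044 0.0323] j6 3.13 F [-8.  -0.7  3.7] gap -0.0002 t 10.125
```

View pics/c1.png

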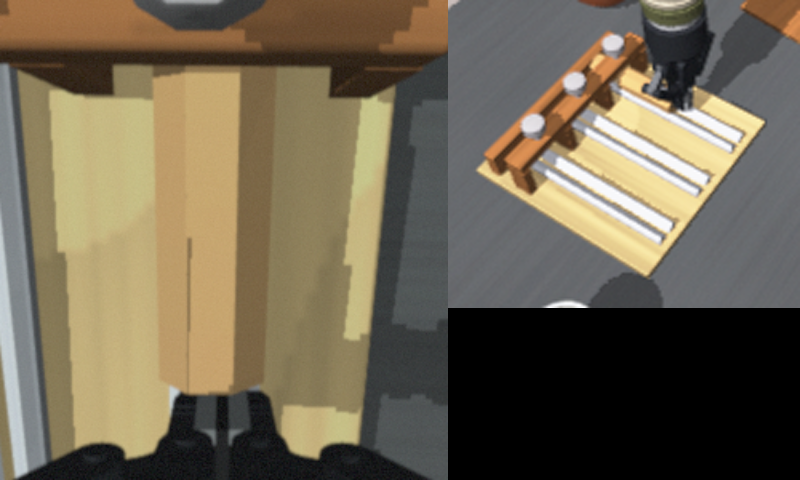

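Force reached 8 N with the TCP where a homed short handle puts it, and the picture shows the handle under the bridge. I'll back off, rise, and turn the tool by a half turn for the long handle.

>>> play_rows:
  moves:
    - {"claw": 0, "delta_pos": [-1.5, 0, 0], "twist": 0}
    - {"claw": 0, "delta_pos": [-1.5, 0, -5], "twist": 0}
    - {"claw": 0, "delta_pos": [-1.5, 0, -11], "twist": -5}
    - {"claw": 0, "delta_pos": [-3, 4, -15], "twist": -100}
    - {"claw": 0, "delta_pos": [-4, 9, -16], "twist": -100}
    - {"claw": 2, "delta_pos": [-5, 14, -16], "twist": -100}
    - {"claw": 4, "delta_pos": [-6, 19, -16], "twist": -100}
    - {"claw": 6, "delta_pos": [-7, 24, -16], "twist": -100}
    - {"claw": 6, "delta_pos": [-8, 29, -16], "twist": -100}
    - {"claw": 6, "delta_pos": [-9, 34, -16], "twist": -100}
    - {"claw": 6, "delta_pos": [-10, 39, -16], "twist": -100}
    - {"claw": 6, "delta_pos": [-11, 43, -16], "twist": -100}

```text
clock: 11.72
tcp_pos: [0.4535, -0.3368, 0.1791]
orientation: [-0.011, 0.636, 0.771, 0.011]
wrist_force: [-0.2, 0.3, 0.0]
finger_gap: 0.0602
```

Run:
```python
from h import *
go(.4386,-.3534,.20,175.4)
s=get_state();print(s['orientation'],s['joint_pos'].round(2))
```

```text
delta cm [-1.27, -1.78, -2.13] twist -74.4 curyaw 101.0 tcp [ 0.4535 -0.3368  0.1791] j6 0.59 F [-0.2  0.3  0. ] gap 0.0602 t 11.725
[-0.01137911  0.63629628  0.77127731  0.01135218] [-0.79  0.33 -0.06  1.21  0.02  0.59]
```

>>> play_rows:
  moves:
    - {"claw": 6, "delta_pos": [-1.3, -1.8, -2], "twist": -74}
    - {"claw": 6, "delta_pos": [-1.3, -1.8, -2], "twist": -74}
    - {"claw": 6, "delta_pos": [-1.3, -1.8, -2], "twist": -74}
    - {"claw": 6, "delta_pos": [-1.3, -1.8, -2], "twist": -74}
    - {"claw": 6, "delta_pos": [-1.3, -1.8, -2], "twist": -74}
    - {"claw": 6, "delta_pos": [-1.3, -1.8, -2], "twist": -74}
    - {"claw": 6, "delta_pos": [-1.3, -1.8, -2], "twist": -74}
    - {"claw": 6, "delta_pos": [-1.3, -1.8, -2], "twist": -74}

```text
clock: 12.72
tcp_pos: [0.4387, -0.3514, 0.1987]
orientation: [-0.003, 0.047, 0.999, 0.016]
wrist_force: [0.4, 0.0, 0.4]
finger_gap: 0.0599
```

Run:
```python
from h import *
go(.4386,-.3534,.023,175.4)
im=snap('wrist');t=snap('top')
a=cv2.resize(im,None,fx=.6,fy=.6)[:,:, :];b=cv2.resize(t[100:260,210:440],None,fx=1.7,fy=1.7,interpolation=cv2.INTER_CUBIC)
c=np.zeros((272,800,3),np.uint8);c[:240,:384]=a;c[:b.shape[0],390:390+b.shape[1]]=b
cv2.imwrite('pics/c2.png',c[:,:,::-1])
i=imaging.camera_info('wrist')
for p in [(.5427,-.362,.038),(.3737,-.3485,.038)]: print(proj('wrist',p).round(0))
print([(d['extent'],d['conf']) for d in spotter.spot_in('wrist','handle_long')])
```

```text
delta cm [-0.12, -0.76, 17.56] twist -0.8 curyaw 174.6 tcp [ 0.4387 -0.3514  0.1987] j6 -0.73 F [0.4 0.  0.4] gap 0.0599 t 12.725
[314. 275.]
[310. 112.]
[([295.6, 117.4, 325.3, 277.7], 0.97)]
```

View pics/c2.png

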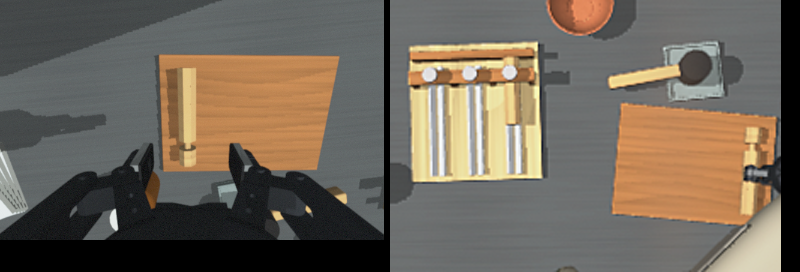

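The long handle is still where it was measured (wrist tail ≈(310,113), neck end ≈(312,275)), and the top view shows the short one under the bridge in the right groove. Grasping now.

>>> play_rows:
  moves:
    - {"claw": 6, "delta_pos": [-0.1, -0.4, 6], "twist": -0.8}
    - {"claw": 6, "delta_pos": [-0.1, -0.5, 11], "twist": -0.8}
    - {"claw": 6, "delta_pos": [-0.1, -0.7, 15], "twist": -0.8}
    - {"claw": 6, "delta_pos": [-0.1, -0.8, 17.5], "twist": -0.8}
    - {"claw": 6, "delta_pos": [-0.1, -0.8, 17.5], "twist": -0.8}
    - {"claw": 2, "delta_pos": [-0.1, -0.8, 17.5], "twist": -0.8}
    - {"claw": 2, "delta_pos": [-0.1, -0.8, 17.5], "twist": -0.8}
    - {"claw": 2, "delta_pos": [-0.1, -0.8, 17.5], "twist": -0.8}
    - {"claw": 2, "delta_pos": [-0.1, -0.8, 17.5], "twist": -0.8}
    - {"claw": 2, "delta_pos": [-0.1, -0.8, 14], "twist": -0.8}
    - {"claw": 2, "delta_pos": [-0.1, -0.8, 8], "twist": -0.8}
    - {"claw": 2, "delta_pos": [-0.1, -0.8, 4], "twist": -0.8}

```text
clock: 14.38
tcp_pos: [0.4391, -0.3585, 0.1614]
orientation: [-0.002, 0.04, 0.999, 0.015]
wrist_force: [0.2, -0.5, -2.2]
finger_gap: 0.0285
```

Run:
```python
from h import *
o=np.array([.582,.180]);a=np.radians(1.6);X=np.array([np.cos(a),np.sin(a)]);Y=np.array([-X[1],X[0]])
p=o+X*-.072;print(p);go(*p,.10,181.6);go(*p,.16,181.6)
```

```text
[0.51002807 0.17798964]
delta cm [-2.85, 53.83, 7.76] twist -6.1 curyaw 175.5 tcp [ 0.4391 -0.3585  0.1614] j6 -0.76 F [ 0.2 -0.5 -2.2] gap 0.0285 t 14.375
delta cm [-2.82, 54.01, 1.77] twist -6.1 curyaw 175.5 tcp [ 0.4391 -0.3585  0.1614] j6 -0.76 F [ 0.2 -0.5 -2.2] gap 0.0285 t 14.375
```

>>> play_rows:
  moves:
    - {"claw": 2, "delta_pos": [-2.8, 54, 1.8], "twist": -6}
    - {"claw": 2, "delta_pos": [-2.8, 54, 1.8], "twist": -6}
    - {"claw": 2, "delta_pos": [-2.8, 54, 1.8], "twist": -6}
    - {"claw": 2, "delta_pos": [-2.8, 54, 1.8], "twist": -6}
    - {"claw": 2, "delta_pos": [-2.8, 54, 1.8], "twist": -6}
    - {"claw": 2, "delta_pos": [-2.8, 54, 1.8], "twist": -6}
    - {"claw": 2, "delta_pos": [-2.8, 54, 1.8], "twist": -6}
    - {"claw": 2, "delta_pos": [-2.8, 54, 1.8], "twist": -6}
    - {"claw": 2, "delta_pos": [-2.8, 54, 1.8], "twist": -6}
    - {"claw": 2, "delta_pos": [-2.8, 54, 1.8], "twist": -6}
    - {"claw": 2, "delta_pos": [-2.8, 54, 1.8], "twist": -6}

```text
clock: 15.75
tcp_pos: [0.5089, 0.1782, 0.1577]
orientation: [-0.002, -0.013, 1.0, 0.016]
wrist_force: [-0.7, -0.9, -1.5]
finger_gap: 0.028
```

Run:
```python
from h import *
p=[.510,.178];go(*p,.052,181.6);go(*p,.0345,181.6)
t=snap('top')
b=cv2.resize(t[110:240,210:350],None,fx=4,fy=4,interpolation=cv2.INTER_CUBIC);cv2.imwrite('pics/c3.png',b[:,:,::-1])
```

```text
delta cm [-0.15, -0.36, 10.56] twist -0.1 curyaw -178.5 tcp [0.5089 0.1782 0.1577] j6 0.14 F [-0.7 -0.9 -1.5] gap 0.028 t 15.75
delta cm [-0.16, -0.42, 12.31] twist -0.1 curyaw -178.5 tcp [0.5089 0.1782 0.1577] j6 0.14 F [-0.7 -0.9 -1.5] gap 0.028 t 15.75
```

View pics/c3.png

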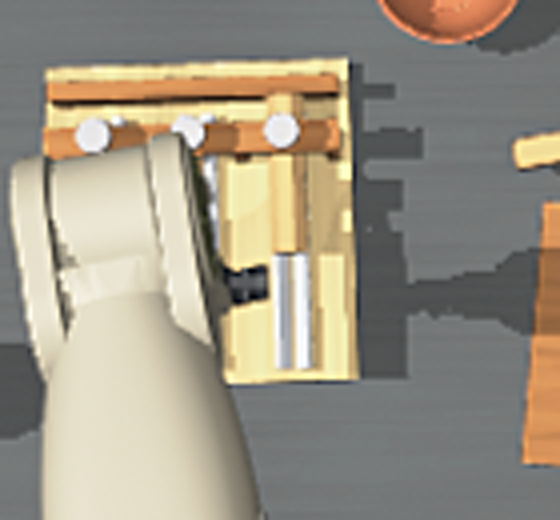

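The long handle is hidden by the arm, but the right-groove handle's tip reaches the stop bar (285,97). Lowering into the mid groove.

>>> play_rows:
  moves:
    - {"claw": 2, "delta_pos": [-0.1, -0.2, 5], "twist": 0}
    - {"claw": 2, "delta_pos": [-0.1, -0.3, 9], "twist": 0}
    - {"claw": 2, "delta_pos": [-0.1, -0.4, 11.3], "twist": 0}
    - {"claw": 2, "delta_pos": [-0.1, -0.4, 12.2], "twist": 0}
    - {"claw": 2, "delta_pos": [-0.1, -0.4, 12.3], "twist": 0}
    - {"claw": 3.4, "delta_pos": [-0.1, -0.4, 12.2], "twist": 0}
    - {"claw": 4.2, "delta_pos": [-0.1, -0.4, 12.1], "twist": 0}
    - {"claw": 5, "delta_pos": [-0.1, -0.4, 12.1], "twist": 0}
    - {"claw": 5, "delta_pos": [-0.1, -0.4, 10], "twist": 0}
    - {"claw": 5, "delta_pos": [-0.1, -0.4, 5], "twist": 0}
    - {"claw": 0, "delta_pos": [2, -0.4, 4], "twist": 0}
    - {"claw": 0, "delta_pos": [6, -0.4, 4], "twist": 0}

```text
clock: 17.3
tcp_pos: [0.451, 0.1739, 0.119]
orientation: [0.0, -0.012, 1.0, 0.016]
wrist_force: [-1.5, -0.1, 0.1]
finger_gap: 0.0144
```

Run:
```python
from h import *
o=np.array([.582,.180]);a=np.radians(1.6);X=np.array([np.cos(a),np.sin(a)])
p=o+X*-.160;go(*p,.10,181.6);go(*p,.032,181.6)
snap('wrist','w4')
```

```text
delta cm [2.89, 0.17, 1.91] twist -0.2 curyaw -178.6 tcp [0.451  0.1739 0.119 ] j6 0.16 F [-1.5 -0.1  0.1] gap 0.0144 t 17.3
delta cm [2.89, -0.05, 8.71] twist -0.2 curyaw -178.6 tcp [0.451  0.1739 0.119 ] j6 0.16 F [-1.5 -0.1  0.1] gap 0.0144 t 17.3
```

View pics/w4.png

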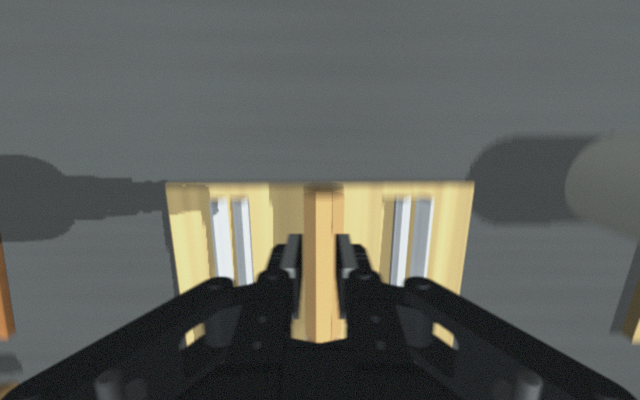

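The long handle lies in the mid groove between the strips with its tail at (323,185). Moving behind it to push.

>>> play_rows:
  moves:
    - {"claw": 0, "delta_pos": [2.9, 0.2, 0], "twist": 0}
    - {"claw": 0, "delta_pos": [2.9, 0.1, 4.5], "twist": 0}
    - {"claw": 0, "delta_pos": [2.9, 0, 8], "twist": 0}
    - {"claw": 0, "delta_pos": [2.9, 0, 8.6], "twist": 0}
    - {"claw": 0, "delta_pos": [2.4, 0, 8.6], "twist": 0}
    - {"claw": 0, "delta_pos": [1.5, 0, 8.6], "twist": 0}
    - {"claw": 0, "delta_pos": [0.5, 0, 8.6], "twist": 0}
    - {"claw": 0, "delta_pos": [-0.5, 0, 8.6], "twist": 0}
    - {"claw": 0, "delta_pos": [-1.5, 0, 8.6], "twist": 0}
    - {"claw": 0, "delta_pos": [-2.5, 0, 8.6], "twist": 0}
    - {"claw": 0, "delta_pos": [-3.5, 0, 8.6], "twist": 0}
    - {"claw": 0, "delta_pos": [-4.3, 0, 8.6], "twist": 0}

```text
clock: 18.85
tcp_pos: [0.4926, 0.1781, 0.0316]
orientation: [-0.002, -0.013, 1.0, 0.016]
wrist_force: [-0.4, 0.2, 0.9]
finger_gap: 0.0
```

Run:
```python
from h import *
o=np.array([.582,.180]);a=np.radians(1.6);X=np.array([np.cos(a),np.sin(a)])
p=o+X*-.081;go(*p,.032,181.6)
```

```text
delta cm [-0.84, -0.06, -0.05] twist -0.1 curyaw -178.5 tcp [0.4926 0.1781 0.0316] j6 0.15 F [-0.4  0.2  0.9] gap 0.0 t 18.85
```

>>> play_rows:
  moves:
    - {"claw": 0, "delta_pos": [-0.4, 0, 0], "twist": 0}
    - {"claw": 0, "delta_pos": [-0.8, 0, 0], "twist": 0}
    - {"claw": 0, "delta_pos": [-1.0, 0, 0], "twist": 0}
    - {"claw": 0, "delta_pos": [-1.2, 0, 0], "twist": 0}
    - {"claw": 0, "delta_pos": [-1.2, 0, 0], "twist": 0}

```text
clock: 19.48
tcp_pos: [0.5009, 0.1783, 0.031]
orientation: [-0.004, -0.013, 1.0, 0.016]
wrist_force: [-6.8, 0.3, 2.8]
finger_gap: 0.0002
```

The mid handle is home as well: 6.8 N with the TCP at the predicted 0.501. On to the mallet.

>>> play_rows:
  moves:
    - {"claw": 0, "delta_pos": [1.5, 0, 0], "twist": 0}
    - {"claw": 0, "delta_pos": [1.5, 0, -5], "twist": 0}
    - {"claw": 0, "delta_pos": [1.5, 0, -11], "twist": 5}
    - {"claw": 3, "delta_pos": [-2, -4, -16], "twist": 84}
    - {"claw": 5, "delta_pos": [-4, -9, -18], "twist": 84}
    - {"claw": 6, "delta_pos": [-6, -14, -19], "twist": 84}
    - {"claw": 6, "delta_pos": [-8, -19, -19], "twist": 84}
    - {"claw": 6, "delta_pos": [-9, -24, -19], "twist": 84}
    - {"claw": 6, "delta_pos": [-10, -28, -19], "twist": 84}
    - {"claw": 6, "delta_pos": [-10, -28, -19], "twist": 84}
    - {"claw": 6, "delta_pos": [-10, -28, -19], "twist": 84}
    - {"claw": 6, "delta_pos": [-10, -28, -19], "twist": 84}

```text
clock: 20.98
tcp_pos: [0.6116, -0.1051, 0.2121]
orientation: [-0.012, 0.659, 0.752, 0.011]
wrist_force: [-0.3, 0.0, 0.5]
finger_gap: 0.0601
```

Run:
```python
from h import *
t=snap('top');im=snap('wrist')
print([(d['extent'],d['conf']) for d in spotter.spot_in('wrist','mallet')])
for p in [(.6558,-.2435,.085),(.6328,-.0808,.058)]: print(proj('wrist',p).round(0))
go(.647,-.179,.2,98)
a=cv2.resize(im,None,fx=.75,fy=.75);b=cv2.resize(t[110:215,210:310],None,fx=3,fy=3,interpolation=cv2.INTER_CUBIC)
c=np.zeros((320,800,3),np.uint8);c[:300,:480]=a;c[:b.shape[0],490:490+b.shape[1]]=b
cv2.imwrite('pics/c4.png',c[:,:,::-1])
```

```text
[([318.5, 162.9, 380.3, 344.1], 0.97)]
[343. 332.]
[343. 164.]
delta cm [-7.86, 2.53, 0.96] twist -0.5 curyaw 97.5 tcp [ 0.6116 -0.1048  0.2122] j6 1.13 F [ 0.5  0.6 -0.3] gap 0.0602 t 21.125
```

View pics/c4.png

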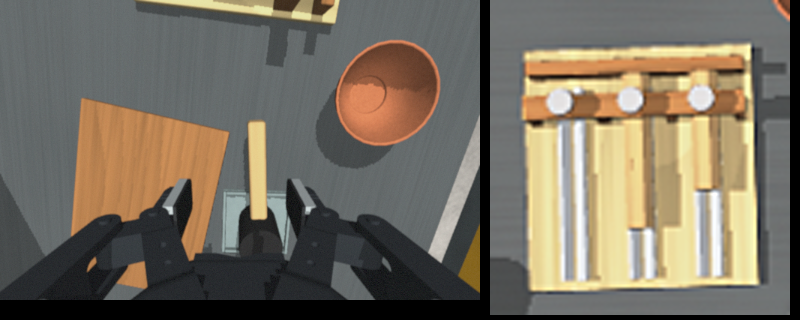

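Both handles reach the stop bar in the top view. In the wrist view the mallet handle end sits at (343,163), matching the projection, and its head-side end at (345,290).

Run:
```python
from h import *
A=ray('wrist',(343,163),.058);B=ray('wrist',(345.3,290),.058);d=A-B;L=np.linalg.norm(d);u=d/L
print(A,B,L,np.degrees(np.arctan2(u[1],u[0])));H=A-.168*u;g=H+.065*u;print('head',H,'grip',g);go(g[0],g[1],.10,98);go(g[0],g[1],.037,np.degrees(np.arctan2(u[1],u[0])))
```

```text
[ 0.63267763 -0.08016783  0.058     ] [ 0.65536617 -0.2130345   0.058     ] 0.13478991125354362 99.69046054192104
head [ 0.66095627 -0.24577073  0.058     ] grip [ 0.65001513 -0.18169818  0.058     ]
delta cm [-8.49, 2.79, 10.95] twist -0.5 curyaw 97.5 tcp [ 0.6116 -0.1048  0.2122] j6 1.13 F [ 0.5  0.6 -0.3] gap 0.0602 t 21.125
delta cm [-8.7, 2.78, 17.24] twist -2.2 curyaw 97.5 tcp [ 0.6116 -0.1048  0.2122] j6 1.13 F [ 0.5  0.6 -0.3] gap 0.0602 t 21.125
```

>>> play_rows:
  moves:
    - {"claw": 6, "delta_pos": [-8.4, 2.8, 4], "twist": -1.5}
    - {"claw": 6, "delta_pos": [-8.5, 2.8, 10], "twist": -1.5}
    - {"claw": 6, "delta_pos": [-8.6, 2.8, 14], "twist": -1.5}
    - {"claw": 6, "delta_pos": [-8.7, 2.8, 17.2], "twist": -1.5}
    - {"claw": 6, "delta_pos": [-8.7, 2.8, 17.2], "twist": -1.5}
    - {"claw": 1.5, "delta_pos": [-8.7, 2.8, 17.2], "twist": -1.5}
    - {"claw": 1.5, "delta_pos": [-8.7, 2.8, 17.2], "twist": -1.5}
    - {"claw": 1.5, "delta_pos": [-8.7, 2.8, 17.2], "twist": -1.5}
    - {"claw": 1.5, "delta_pos": [-8.7, 2.8, 17.2], "twist": -1.5}
    - {"claw": 1.5, "delta_pos": [-8.7, 2.8, 17.2], "twist": -1.5}
  force: 110

```text
clock: 22.38
tcp_pos: [0.6515, -0.1824, 0.0402]
orientation: [-0.01, 0.649, 0.76, 0.012]
wrist_force: [-1.7, 0.2, 6.6]
finger_gap: 0.0214
```

>>> play_rows:
  moves:
    - {"claw": 1.5, "delta_pos": [0, 0, -3], "twist": 0}
    - {"claw": 1.5, "delta_pos": [0, 0, -8], "twist": 0}
    - {"claw": 1.5, "delta_pos": [0, 0, -13], "twist": -5}
    - {"claw": 1.5, "delta_pos": [2, 0, -18], "twist": -81}
    - {"claw": 1.5, "delta_pos": [6, -0.5, -18], "twist": -81}
    - {"claw": 1.5, "delta_pos": [10, -1, -18], "twist": -81}
    - {"claw": 1.5, "delta_pos": [14, -1.5, -18], "twist": -81}
    - {"claw": 1.5, "delta_pos": [18, -2, -18], "twist": -81}
    - {"claw": 1.5, "delta_pos": [22, -2.4, -18], "twist": -81}
    - {"claw": 1.5, "delta_pos": [26, -2.4, -18], "twist": -81}
    - {"claw": 1.5, "delta_pos": [29.6, -2.4, -18], "twist": -81}
    - {"claw": 1.5, "delta_pos": [29.6, -2.4, -18], "twist": -81}

```text
clock: 23.88
tcp_pos: [0.5801, 0.1032, 0.2276]
orientation: [-0.002, -0.002, 1.0, 0.017]
wrist_force: [-0.1, -0.8, -3.5]
finger_gap: 0.0214
```

Run:
```python
from h import *
im=snap('wrist');t=snap('side')
go(.5811,.1067,.15,180)
print(get_state()['orientation'])
a=cv2.resize(im,None,fx=.6,fy=.6);b=cv2.resize(t[130:320,180:380],None,fx=2,fy=2,interpolation=cv2.INTER_CUBIC)
c=np.zeros((400,800,3),np.uint8);c[:240,:384]=a;c[:b.shape[0],390:390+b.shape[1]]=b
cv2.imwrite('pics/c5.png',c[:,:,::-1])
```

```text
delta cm [-0.06, 0.33, 7.74] twist 0.0 curyaw -180.0 tcp [0.5808 0.1009 0.2273] j6 0.02 F [ 0.2 -0.7 -2.6] gap 0.0216 t 23.975
[-1.77478904e-03 -1.59574375e-04  9.99868006e-01  1.61491402e-02]
```

View pics/c5.png

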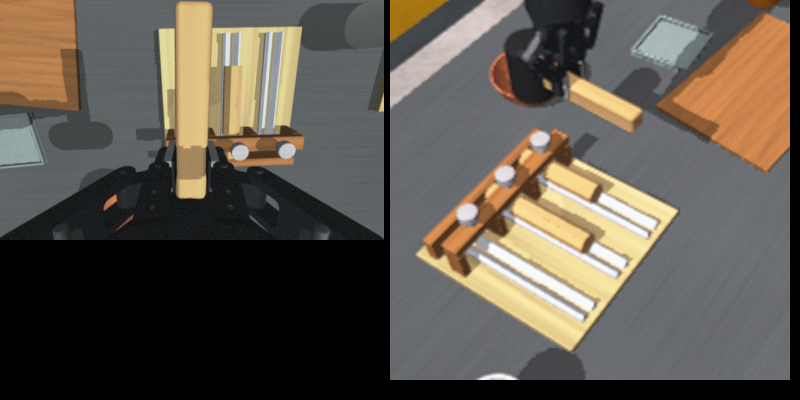

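The mallet is held level with its handle toward the robot, head above the right cap; both handles sit under the bridge. Knocking the right peg now.

>>> play_rows:
  moves:
    - {"claw": 1.5, "delta_pos": [0, 0.3, 5], "twist": 0}
    - {"claw": 1.5, "delta_pos": [0, 0.3, 8], "twist": 0}
    - {"claw": 1.5, "delta_pos": [0, 0.3, 9.5], "twist": 0}
    - {"claw": 1.5, "delta_pos": [0, 0.3, 10.5], "twist": 0}
    - {"claw": 1.5, "delta_pos": [0, 0.3, 11], "twist": 0}
    - {"claw": 1.5, "delta_pos": [0, 0.3, 11], "twist": 0}

```text
clock: 24.72
tcp_pos: [0.5804, 0.1062, 0.1209]
orientation: [-0.001, 0.001, 1.0, 0.016]
wrist_force: [-11.3, -3.7, 14.5]
finger_gap: 0.0213
```

>>> play_rows:
  moves:
    - {"claw": 1.5, "delta_pos": [0, 0, 0.4], "twist": 0}
    - {"claw": 1.5, "delta_pos": [0, 0, 0.5], "twist": 0}
    - {"claw": 1.5, "delta_pos": [0, 0, 0.5], "twist": 0}

```text
clock: 25.1
tcp_pos: [0.5802, 0.1062, 0.1185]
orientation: [-0.0, 0.001, 1.0, 0.015]
wrist_force: [-19.0, -5.0, 31.4]
finger_gap: 0.0214
```

>>> play_rows:
  moves:
    - {"claw": 1.5, "delta_pos": [0, 0, -3], "twist": 0}
    - {"claw": 1.5, "delta_pos": [0, 0, -7], "twist": 0}
    - {"claw": 1.5, "delta_pos": [0, 0, -10], "twist": 0}

```text
clock: 25.48
tcp_pos: [0.5825, 0.104, 0.215]
orientation: [0.0, 0.0, 1.0, 0.017]
wrist_force: [-0.3, -0.6, -2.8]
finger_gap: 0.0211
```

Run:
```python
from h import *
t=snap('side')
go(.582+.0620-.065,.180+.0017,.20,180)
print(get_state()['orientation'])
for n,y in [('L',.075),('M',0),('R',-.075)]:
    a=np.radians(1.6);p=np.array([.582,.18])+.062*np.array([np.cos(a),np.sin(a)])+y*np.array([-np.sin(a),np.cos(a)])
    print(n,[proj('side',[*p,z]).round(1).tolist() for z in (.104,.088)])
b=cv2.resize(t[170:270,180:300],None,fx=5,fy=5,interpolation=cv2.INTER_CUBIC)
cv2.imwrite('pics/c6.png',b[:,:,::-1])
```

```text
delta cm [0.55, 7.7, 2.17] twist -0.1 curyaw 179.9 tcp [0.5843 0.104  0.2192] j6 0.02 F [ 2.  -0.8 -0.4] gap 0.0216 t 25.525
[3.26697341e-03 4.16567758e-04 9.99855590e-01 1.66719337e-02]
L [[219.0, 234.4], [220.3, 238.0]]
M [[237.8, 215.2], [238.9, 218.9]]
R [[255.2, 197.6], [256.0, 201.3]]
```

View pics/c6.png

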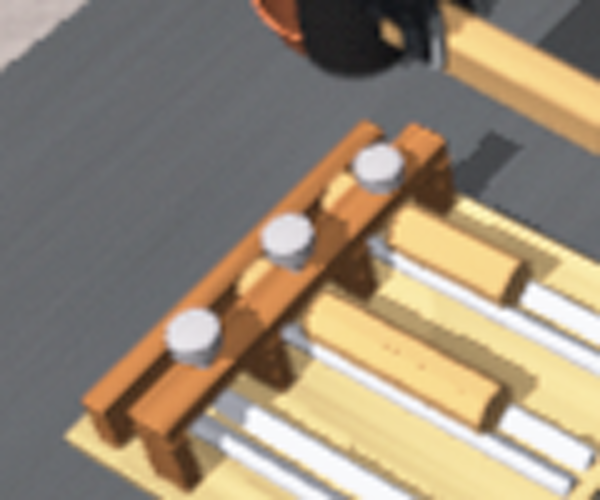

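The right cap is clearly lower than the other two (top face at about y=202 against 201.3 predicted for fully down). Moving over the mid cap.

>>> play_rows:
  moves:
    - {"claw": 1.5, "delta_pos": [0.3, 4, 1], "twist": 0}
    - {"claw": 1.5, "delta_pos": [0.3, 7.7, 3], "twist": 0}
    - {"claw": 1.5, "delta_pos": [0.3, 7.7, 4], "twist": 0}
    - {"claw": 1.5, "delta_pos": [0.3, 7.7, 4], "twist": 0}

```text
clock: 26.02
tcp_pos: [0.5774, 0.1823, 0.1734]
orientation: [-0.003, 0.0, 1.0, 0.016]
wrist_force: [-0.7, 0.3, -3.4]
finger_gap: 0.021
```

Run:
```python
from h import *
go(.579,.1817,.12,180)
```

```text
delta cm [-0.19, -0.23, 5.33] twist -0.0 curyaw 180.0 tcp [0.5774 0.1823 0.1734] j6 0.16 F [-0.7  0.3 -3.4] gap 0.021 t 26.025
```

>>> play_rows:
  moves:
    - {"claw": 1.5, "delta_pos": [-0.2, -0.1, 1.5], "twist": 0}
    - {"claw": 1.5, "delta_pos": [-0.2, -0.1, 3], "twist": 0}
    - {"claw": 1.5, "delta_pos": [-0.2, -0.2, 4.5], "twist": 0}
    - {"claw": 1.5, "delta_pos": [-0.2, -0.2, 5.5], "twist": 0}
    - {"claw": 1.5, "delta_pos": [-0.2, -0.2, 6], "twist": 0}
    - {"claw": 1.5, "delta_pos": [-0.2, -0.2, 6], "twist": 0}

```text
clock: 26.78
tcp_pos: [0.5786, 0.1819, 0.1184]
orientation: [-0.001, 0.001, 1.0, 0.016]
wrist_force: [-13.3, -3.4, 22.7]
finger_gap: 0.0216
```

>>> play_rows:
  moves:
    - {"claw": 1.5, "delta_pos": [0, 0, -3], "twist": 0}
    - {"claw": 1.5, "delta_pos": [0, 0, -7], "twist": 0}
    - {"claw": 1.5, "delta_pos": [-1, -11, -10], "twist": 0}
    - {"claw": 1.5, "delta_pos": [-1, -16, -10], "twist": 0}
    - {"claw": 1.5, "delta_pos": [-1, -20, -10], "twist": 0}
    - {"claw": 1.5, "delta_pos": [-1, -20, -10], "twist": 0}

```text
clock: 27.52
tcp_pos: [0.5899, -0.0246, 0.2074]
orientation: [-0.002, 0.003, 1.0, 0.016]
wrist_force: [-0.9, 2.0, -3.9]
finger_gap: 0.0215
```

Run:
```python
from h import *
t=snap('side');u=snap('top')
print(get_state()['orientation']);go(.65,-.182,.2,98.9)
b=cv2.resize(t[190:255,200:280],None,fx=6,fy=6,interpolation=cv2.INTER_CUBIC)
d=cv2.resize(u[125:165,215:315],None,fx=4,fy=4,interpolation=cv2.INTER_CUBIC)
h=cv2.resize(t[100:200,240:400],None,fx=2,fy=2)
c=np.zeros((600,800,3),np.uint8);c[:390,:480]=b;c[400:560,:400]=d;c[:200,480:800]=h
cv2.imwrite('pics/c7.png',c[:,:,::-1])
```

```text
[-0.00229432  0.00208568  0.99986099  0.01638264]
delta cm [-6.09, -15.91, 0.18] twist 80.9 curyaw 179.8 tcp [ 0.5898 -0.0228  0.2072] j6 -0.19 F [ 0.3  0.6 -3.7] gap 0.0213 t 27.625
```

View pics/c7.png

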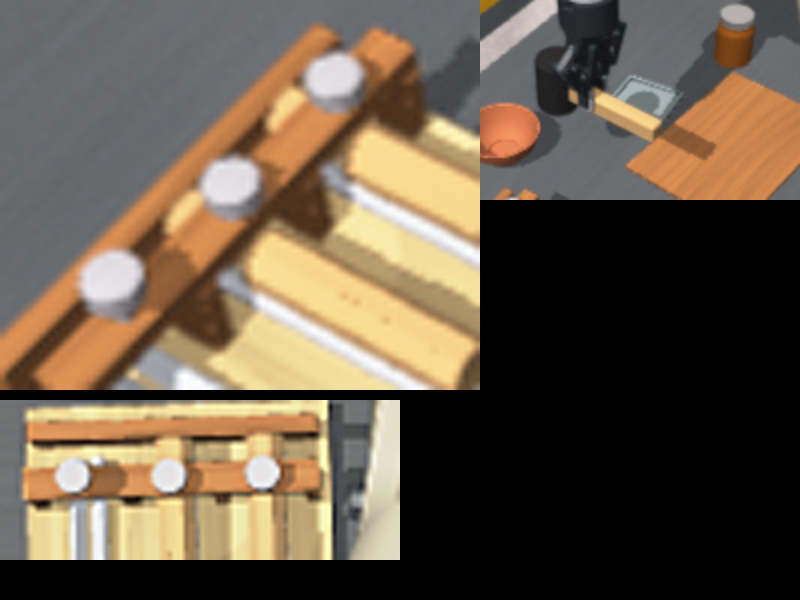

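Side-view offsets from prediction are consistent at 1.7–1.9 px for left up, mid fully down and right fully down. Mid and right are therefore down and left is up. Returning the mallet.

>>> play_rows:
  moves:
    - {"claw": 1.5, "delta_pos": [-2, -3, 0], "twist": 81}
    - {"claw": 1.5, "delta_pos": [-4, -6, 0], "twist": 81}
    - {"claw": 1.5, "delta_pos": [-5, -9, 0], "twist": 81}
    - {"claw": 1.5, "delta_pos": [-6.1, -12, 0], "twist": 81}
    - {"claw": 1.5, "delta_pos": [-6.1, -14, 0], "twist": 81}
    - {"claw": 1.5, "delta_pos": [-6.1, -16.1, 0.2], "twist": 81}
    - {"claw": 1.5, "delta_pos": [-6.1, -16.1, 0.2], "twist": 81}
    - {"claw": 1.5, "delta_pos": [-6.1, -16.1, 0.2], "twist": 81}
    - {"claw": 1.5, "delta_pos": [-6.1, -16.1, 0.2], "twist": 81}
    - {"claw": 1.5, "delta_pos": [-6.1, -16.1, 0.2], "twist": 81}

```text
clock: 28.88
tcp_pos: [0.651, -0.1803, 0.2]
orientation: [-0.012, 0.648, 0.761, 0.011]
wrist_force: [-0.0, 0.6, -4.2]
finger_gap: 0.0214
```

Run:
```python
from h import *
go(.650,-.184,.10,98.9);go(.650,-.184,.042,98.9)
u=snap('top');t=snap('side')
c=np.zeros((480,800,3),np.uint8)
a=cv2.resize(u[110:180,330:430],None,fx=4,fy=4,interpolation=cv2.INTER_CUBIC);b=cv2.resize(t[90:190,270:370],None,fx=4,fy=4,interpolation=cv2.INTER_CUBIC)
c[:280,:400]=a;c[:400,400:]=b;cv2.imwrite('pics/c8.png',c[:400,:,::-1])
```

```text
delta cm [-0.68, -0.17, 9.99] twist 0.2 curyaw 99.1 tcp [ 0.651  -0.1803  0.2   ] j6 1.01 F [-0.   0.6 -4.2] gap 0.0214 t 28.875
delta cm [-0.88, -0.17, 15.78] twist 0.2 curyaw 99.1 tcp [ 0.651  -0.1803  0.2   ] j6 1.01 F [-0.   0.6 -4.2] gap 0.0214 t 28.875
```

View pics/c8.png

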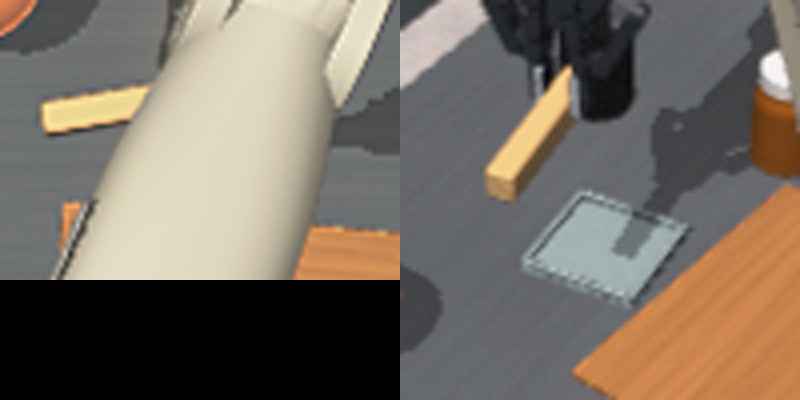

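The mallet hangs level above the tray. Lowering it.

>>> play_rows:
  moves:
    - {"claw": 1.5, "delta_pos": [-0.6, -0.2, 5], "twist": 0}
    - {"claw": 1.5, "delta_pos": [-0.7, -0.2, 10], "twist": 0}
    - {"claw": 1.5, "delta_pos": [-0.8, -0.2, 13], "twist": 0}
    - {"claw": 1.5, "delta_pos": [-0.9, -0.2, 15], "twist": 0}
    - {"claw": 1.5, "delta_pos": [-0.9, -0.2, 15.7], "twist": 0}
    - {"claw": 1.5, "delta_pos": [-0.9, -0.2, 15.9], "twist": 0}

```text
clock: 29.72
tcp_pos: [0.6497, -0.1856, 0.0413]
orientation: [-0.012, 0.649, 0.76, 0.011]
wrist_force: [0.4, 0.2, -3.3]
finger_gap: 0.0216
```

>>> play_rows:
  moves:
    - {"claw": 1.5, "delta_pos": [0, 0, 0.2], "twist": 0}
    - {"claw": 1.5, "delta_pos": [0, 0, 0.3], "twist": 0}
    - {"claw": 1.5, "delta_pos": [0, 0, 0.3], "twist": 0}

```text
clock: 30.1
tcp_pos: [0.6502, -0.1857, 0.0392]
orientation: [-0.011, 0.65, 0.76, 0.011]
wrist_force: [-1.4, -0.1, -1.0]
finger_gap: 0.0214
```

Touching the floor. Release slowly, then rise.

>>> play_rows:
  moves:
    - {"claw": 2.8, "delta_pos": [0, 0, 0], "twist": 0}
    - {"claw": 3.6, "delta_pos": [0, 0, 0], "twist": 0}
    - {"claw": 4.6, "delta_pos": [0, 0, 0], "twist": 0}
    - {"claw": 5.6, "delta_pos": [0, 0, 0], "twist": 0}
    - {"claw": 5.6, "delta_pos": [0, 0, 0], "twist": 0}
    - {"claw": 5.6, "delta_pos": [0, 0, -4], "twist": 0}
    - {"claw": 5.6, "delta_pos": [0, 0, -9], "twist": 0}
    - {"claw": 5.6, "delta_pos": [0, 0, -15], "twist": 0}
    - {"claw": 5.6, "delta_pos": [10, -10, -20], "twist": 0}
    - {"claw": 5.6, "delta_pos": [16, -20, -22], "twist": 0}
    - {"claw": 5.6, "delta_pos": [16, -20, -22], "twist": 0}
    - {"claw": 5.6, "delta_pos": [16, -20, -22], "twist": 0}

```text
clock: 31.6
tcp_pos: [0.4401, -0.0723, 0.2594]
orientation: [-0.012, 0.65, 0.76, 0.011]
wrist_force: [0.3, -0.6, 0.7]
finger_gap: 0.0562
```

Run:
```python
from h import *
u=snap('top');t=snap('side');w=snap('wrist')
go(.45,.05,.25,98)
c=np.zeros((600,800,3),np.uint8)
a=cv2.resize(u[110:180,330:430],None,fx=3,fy=3,interpolation=cv2.INTER_CUBIC);b=cv2.resize(t[100:320,180:400],None,fx=2.2,fy=2.2,interpolation=cv2.INTER_CUBIC)
d=cv2.resize(w,None,fx=.48,fy=.48)
c[:210,:300]=a;c[:484,310:794]=b;c[220:412,:307]=d[:192,:307];cv2.imwrite('pics/c9.png',c[:490,:,::-1])
```

```text
delta cm [11.86, 2.88, 1.44] twist 1.0 curyaw 99.0 tcp [ 0.4402 -0.0721  0.2606] j6 1.05 F [ 0.4 -0.   0.4] gap 0.056 t 31.75
```

View pics/c9.png

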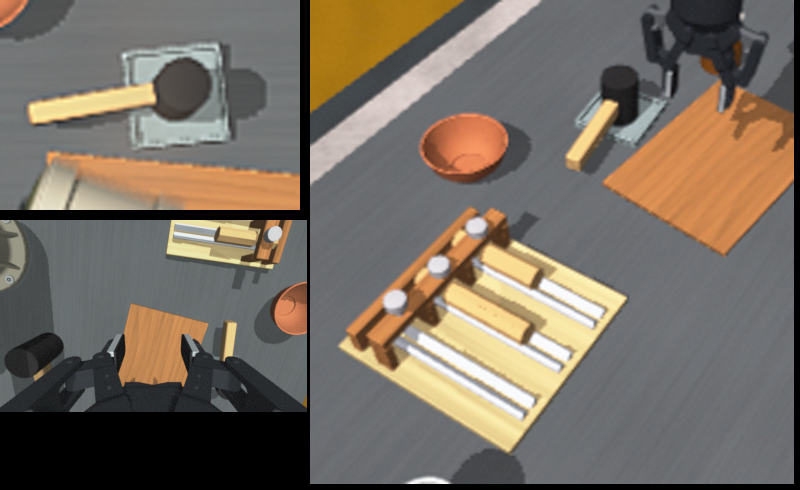

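Mallet stands upright in its tray, handles sit under the bridge and the bystanders are untouched. My viewing budget is used up, so the last check is numeric: how far each cap shifted between the first side picture and now, using subpixel template matching.

Run:
```python
from h import *
a=cv2.cvtColor(cv2.imread('pics/side0.png'),cv2.COLOR_BGR2GRAY);b=cv2.cvtColor(snap('side'),cv2.COLOR_RGB2GRAY)
K=8
for n,(x,y) in dict(L=(218.8,236),M=(237.8,217),R=(255.3,199)).items():
    x,y=round(x),round(y); A=cv2.resize(a[y-20:y+20,x-20:x+20],None,fx=K,fy=K,interpolation=cv2.INTER_CUBIC);B=cv2.resize(b[y-20:y+20,x-20:x+20],None,fx=K,fy=K,interpolation=cv2.INTER_CUBIC)
    m,M=[ (lambda t: (t>165).astype(np.uint8))(I) for I in (A,B)]
    T=A[14*K:25*K,14*K:27*K]; r=cv2.matchTemplate(B[4*K:,8*K:33*K],T,cv2.TM_CCOEFF_NORMED); _,v,_,l=cv2.minMaxLoc(r)
    print(n,'shift px',l[0]/K-6,l[1]/K-10,'score',round(v,3))
```

```text
L shift px 0.0 0.0 score 0.999
M shift px 1.0 3.75 score 0.86
R shift px 0.875 3.25 score 0.896
```

```bash
python3 -c "
from h import *
print(env.hand_in())"
```

```text
the job is handed in; nothing more can be done
None
```

I loaded both handles on the board (short and long; the medium one was absent), knocked their pegs down with the mallet, put the mallet back in its tray and handed the job in at about 32 s.

- **Handles:** the short one is in the right groove and the long one in the mid groove, necks forward. Each was pushed until it met the stop. The push force rose to 8.0 N for the short and 6.8 N for the long, with the fingertips where the handle lengths say they should be.
- **Pegs:** mid and right were pressed down with the mallet head after both handles were home. The force rose to about 23 N (mid) and 31 N (right) at the bottom. The left groove is empty and its peg was left up.
- **Mallet and bystanders:** the last pictures show the mallet upright on its head in the tray. I never touched the mug, bowl or jar.

**Peg depth check:** comparing the first and last side pictures, the caps moved:

| Peg | Measured shift (px) | Full travel (px) |
|---|---|---|
| Left | 0 | not pressed |
| Mid | 3.75 | about 3.7 |
| Right | 3.25 | about 3.7 |

The right cap's shorter shift is about 14 mm. That fits a peg that started up to 3 mm down, and it is clearly past the 9 mm where a peg would land on wood. The match scores were only moderate (0.86 to 0.90), so this check is good to about 1–2 mm.

The gripper kept a lean of about 1.8° after joint 6 reached its range limit early on. I saw no effect from it in later checks.

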